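# Peel the top shoe drip tray off a stuck nested pair

### The job

Two shoe drip trays are nested and stuck together on the hallway bench. Push the pair squarely home into the corner of the low steel guide so that the lower tray's foot sits under both lips against both rails, then peel the top tray off by lifting first its corner that lies in the guide's corner while the diagonally opposite corner stays down in the lower tray. Leave the lower tray flat in the guide, never lifting it, leave the clog, key bowl and paperweight alone, and finish still holding the top tray in the gripper, still, about level, with its middle at least 15 cm above the bench top.

Things in the scene. Friction and masses are not known exactly. Their poses are not given: they have to be found in the camera images.
- guide_corner (a point): Fixed L of two bare steel rails; the point is the inner corner where their stop faces meet, on the bench top; z up. Far rail: stop face x = 0, from y = -240 to 14 mm. Side rail: stop face y = 0, from x = -176 to 14 mm. The trays come from the -x, -y side. Rails are 12.5 mm high; a lip, underside 8.5 mm up, reaches 8 mm inwards from each stop face.
- lower_centre (a point): Lower tray, grey plastic, about 0.45 kg: point on its middle axis 15 mm above its underside; x along its short side, y its long side. Foot 160 x 220 x 5 mm; walls 140 x 200 mm outside, 5 mm thick, top edge 30 mm up. Starts 2 to 5 cm short of the far rail, 3 to 8 cm short of the side rail, turned up to 0.2 rad. Home: middle at x -80, y -110 mm in the guide's axes, axes parallel to the guide's.
- lower_corner (a point): The lower tray's foot corner that belongs in the guide's corner: 80, 110 mm in the tray's axes from its middle, at the underside. Home, it coincides with the guide's corner point.
- lower_tray: The lower tray itself; origin at the centre of its underside, axes as for its centre point.
- top_centre (a point): Top tray, same grey plastic, about 0.18 kg, nested in the lower with the same axes: its centre, half-way up. Outside 122 (x) x 182 (y) x 56 mm high, upright walls 8 mm thick, open top, floor 4 mm. Nested: underside 8 mm and rim 64 mm above the bench, so the walls stand 34 mm out of the lower tray and can be pinched from above, one finger inside, one outside.
- top_stop_corner (a point): The top tray's bottom corner nearest the guide's corner: 61, 91, -28 mm from its centre in the tray's axes.
- top_far_corner (a point): The top tray's diagonally opposite bottom corner: -61, -91, -28 mm from its centre in the tray's axes.
- top_tray: The top tray itself; origin at the centre of its underside. Four spring nubs in the lower tray's long walls, 20 mm above the bench and 70 mm either side of the middle, drag on it with 2 to 5 N each until its underside has risen 12 mm; if the lower tray's foot is not under the lips, it comes up too.
- clog: Pink plastic clog, 210 x 85 x 65 mm, standing on the bench; bystander. Origin at the centre of its underside.
- key_bowl: White ceramic key bowl, 110 mm across, 45 mm high; bystander. Origin at the centre of its underside.
- paperweight: Round glass paperweight, 72 mm across, 48 mm high; bystander. Origin at the centre of its underside.
Mind the look-alikes: they are no part of the job. What is shaped like the top_tray but blue or orange is not meant.

How it is judged:
By the outcome, as a careful person would: the job done as asked, in the order asked, and still so for the second after the job is handed in, while the arm keeps its last pose, push and grip.
It also fails if it takes over 72 s, if anything falls off the work surface, if the arm or the gripper's body presses on something with over 40 N, if the wrist force passes 120 N, or if a joint passes its speed limit or range.

### The arm

A 6-joint arm with a two-finger parallel gripper is mounted at the origin on the work surface. World frame = base frame: x ahead of the robot, y to its left, z up, the work surface at z = 0. Lengths are in mm, angles in rad, forces in N, time in s.
With the tool pointing down it reaches from about 350 to 775 mm from the base axis. Payload 5.5 kg.
Tool frame: the origin (TCP) lies midway between the tips of the shut fingers; the grasp point (between the pads) lies 19 mm behind it; z points along the fingers, y is the line along which they close (so a half turn about z gives the same grasp; the last joint's range is limited). The gripper opens to 85 mm and grips with 20 to 120 N. Pads are 22 mm wide; open, the fingers measure 114 mm over their backs; the gripper's body (76 mm by 85 mm) begins 54 mm behind the grasp point. The pads swing forward as they close: fully open they stand 13 mm farther back than shut.
Start: joints at [-1.426, 0.313, 0.046, 1.304, 0, 1.431], TCP at [161.55, -551.882, 231.323] pointing down, gripper open.
Joint ranges: [-2.76, 2.76], [-0.86, 1.69], [-1.03, 1.26], [-2.2, 2.34], [-1.47, 1.5], [-3.14, 3.14]. Speed limits (rad/s): [2.57, 2.57, 3.14, 3.14, 3.14, 3.14].

### API

Orientations are given as a unit quaternion [w, x, y, z].
In Python, from station import env gives the robot as it stands.
- The arm moves only by the tool move_arm, never from a script. Its argument "motion" is one flat list of numbers, 7 for each row, row after row: the shift along the tool's x, y, z in cm, then the turn, a rotation vector about the tool's x, y, z in degrees, then the opening in per cent of the stroke, from 0 (shut) to 100 (fully open). A call has 1 to 12 rows; each row is the pose to reach, as a shift and turn from the pose commanded when the call began, along the tool's axes at that moment; what a row does not reach only later rows make up. A row lasts 1/8 s, in which the tool goes at most 62.5 mm and 10.7 degrees, less where a joint would pass 70% of its speed; a pose out of reach is approached as far as the arm can. A call with a gripper value outside its range is refused whole. The fingers move at their own pace and stop on an object; "force" is the grip in N (left out, the last holds). Time passes only in rows, so rows that repeat a pose let the fingers close. It gives the time, the measured TCP pose, the force, the opening and the grip force at its end, in the units of the state.
- env.get_state(): the state, without advancing time (a new reading comes with each control period).
- env.camera(name): name is "side" or "top" or "wrist"; returns a dict with "frame" (400x640x3 uint8, blue, green, red), "intrinsics" (3x3 intrinsics, pixels), "D" ([k1, k2, p1, p2, k3] as OpenCV has them; the pictures are not rectified), "rvec" (rotation vector, rad) and "tvec" (3), from world to camera coordinates, as OpenCV has them. Camera axes: x right, y down, z forward; pixel columns grow to the right and rows downward; lengths in mm; the calibration is good to about 2 mm. A picture is of the moment at which its call begins. There is no depth.
- env.close_job(): hands the job in; it is judged then, once.
Trained networks look in a picture, given as the dict that the camera call returned (one of the last four; its "shot" number tells which), for a name from the list of things; names that differ only in an ending like _2 or _b are one class to them, and where a whole thing is asked for, a point or a joint stands for the part that bears it (a point fixed in the world has none). Each returns a list of dicts, best first, with "score" (0 to 1); they miss things now and then, are a little off and sometimes report something else, mostly with a low value. They report only what shows in the picture. A call takes as long as a camera call. They do not tell look-alikes from the thing itself.
- env.masks_of(picture, query): "mask" (400x640 bool, what is visible of it) and "position" ([column, row] in pixels, amid what is visible of it).
The state is a dict: "time_s": time; "joint_pos": joint angles; "dq": joint speeds; "tau": joint torques, N m; "eef_pos": TCP position; "ee_rot": TCP orientation; "wrist_force": force on the tool from outside, world axes, zero at the start; "moment": the same for the moment, N m; "width": opening from 0.0 (shut) to 1.0 (fully open); "grasp_force": force on a finger pad.
Only numpy, scipy, OpenCV 4.12 (cv2) and the standard library are available. Lean on these libraries where they do the work, as an engineer would, in place of code of your own. Each camera call takes 0.05 s, during which the arm holds its last target. There are 200 camera calls.

## Working session

There is one attempt and no reset: what is moved stays moved. The work goes in short steps, Python scripts to look and compute and a tool call to move; the robot and the scene stay as the last step left them, time stands still between calls to the robot, and variables do not carry over. Pictures are saved under pics/ and viewed, at most 10 in all, crops included, and the job is handed in when it is done.

Besides the shell and the picture viewer there is one more tool, called after "Request:" as a command line: name --argument value ..., lists and objects as JSON in quotes. move_arm: Moves the arm, as the interface text tells. Its arguments: {"type":"object","properties":{"motion":{"type":"array","items":{"type":"number"}},"force":{"type":"number"}},"required":["motion"]}

```bash
mkdir -p pics; ls; cat > h.py <<'E'
import numpy as np, cv2
from station import env
def ray(c,uv):
    R=cv2.Rodrigues(np.array(c["rvec"],float))[0]; t=np.array(c["tvec"],float).reshape(3)
    p=cv2.undistortPoints(np.array(uv,float).reshape(-1,1,2),np.array(c["intrinsics"],float),np.array(c["D"],float)).reshape(-1,2)
    d=np.c_[p,np.ones(len(p))]@R; return -R.T@t,d
def onz(c,uv,z):
    o,d=ray(c,uv); return (o+d*((z-o[2])/d[:,2])[:,None])[:,:2]
def proj(c,P):
    return cv2.projectPoints(np.array(P,float).reshape(-1,1,3),np.array(c["rvec"],float),np.array(c["tvec"],float),np.array(c["intrinsics"],float),np.array(c["D"],float))[0].reshape(-1,2)
E
python3 - <<'E'
from h import *
s=env.get_state();print(s)
for n in("top","side"):
    c=env.camera(n);cv2.imwrite(f"pics/{n}0.png",c["frame"])
    print(n,ray(c,[[320,200]])[0])
    for q in("guide_corner","lower_centre","lower_corner","lower_tray","top_tray","top_stop_corner","top_far_corner","clog","key_bowl","paperweight"):
        print(q,[(round(r["score"],2),np.round(r["position"],1).tolist(),int(r["mask"].sum()),onz(c,r["position"],0).round().tolist()) for r in env.masks_of(c,q)[:4]])
E
```

```text
pics
{'time_s': 0.0, 'joint_pos': array([-1.42555945e+00,  3.14012140e-01,  4.49758544e-02,  1.30361117e+00,
       -9.47177363e-06,  1.43119233e+00]), 'dq': array([ 0.00050512, -0.00100099, -0.00030936, -0.0006271 , -0.00121095,
       -0.0001883 ]), 'tau': array([-4.51736259e-04, -4.80630827e+01,  2.98529184e+01,  1.94572000e-02,
       -2.25718022e-04,  6.14260056e-07]), 'eef_pos': array([ 161.48783589, -551.31788097,  230.40092658]), 'ee_rot': array([-9.25546854e-04,  9.89874916e-01,  1.41939400e-01, -7.34265512e-06]), 'wrist_force': array([ 0.01684048, -0.16924811,  1.02344652]), 'moment': array([-0.07369815,  0.01312959,  0.01115729]), 'grasp_force': 0.0, 'width': 0.9970801287551603}
top [ 341.92009865  -47.32708836 1506.81023205]
guide_corner [(0.62, [293.9, 150.5], 1082, [[647.0, 42.0]])]
lower_centre [(0.71, [334.2, 210.7], 1141, [[466.0, -75.0]]), (0.33, [438.4, 163.8], 1150, [[600.0, -384.0]])]
lower_corner [(0.6, [334.4, 212.0], 947, [[462.0, -75.0]])]
lower_tray [(0.9, [338.5, 211.3], 1203, [[464.0, -87.0]])]
top_tray [(0.95, [252.9, 263.4], 2772, [[315.0, 165.0]]), (0.8
[... 1171 characters left out ...]
0, -485.0]])]
top_stop_corner [(0.74, [305.1, 339.3], 4868, [[409.0, -473.0]]), (0.7, [250.2, 183.8], 1570, [[308.0, 210.0]]), (0.68, [327.8, 220.6], 2035, [[543.0, -42.0]]), (0.67, [251.2, 255.0], 2946, [[295.0, -161.0]])]
top_far_corner [(0.91, [252.6, 182.7], 1607, [[316.0, 215.0]]), (0.86, [303.3, 339.9], 4751, [[404.0, -474.0]]), (0.67, [324.9, 221.9], 1994, [[533.0, -47.0]]), (0.63, [279.8, 154.9], 189, [[431.0, 394.0]])]
clog [(0.78, [329.9, 146.4], 1078, [[638.0, 426.0]]), (0.64, [318.9, 245.1], 927, [[496.0, -151.0]])]
key_bowl [(0.57, [374.4, 288.3], 1223, [[613.0, -344.0]]), (0.36, [323.0, 222.9], 1984, [[526.0, -51.0]])]
paperweight [(0.69, [277.5, 156.9], 222, [[421.0, 380.0]])]
```

```bash
python3 - <<'E'
import cv2
a=cv2.imread("pics/top0.png")[110:310,140:520]; cv2.imwrite("pics/top0c.png",cv2.resize(a,None,fx=2.1,fy=2.1,interpolation=cv2.INTER_CUBIC))
a=cv2.imread("pics/top0.png")[130:250,260:420]; cv2.imwrite("pics/top0d.png",cv2.resize(a,None,fx=5,fy=5,interpolation=cv2.INTER_CUBIC))
E
```

```text
(no output)
```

View pics/top0c.png

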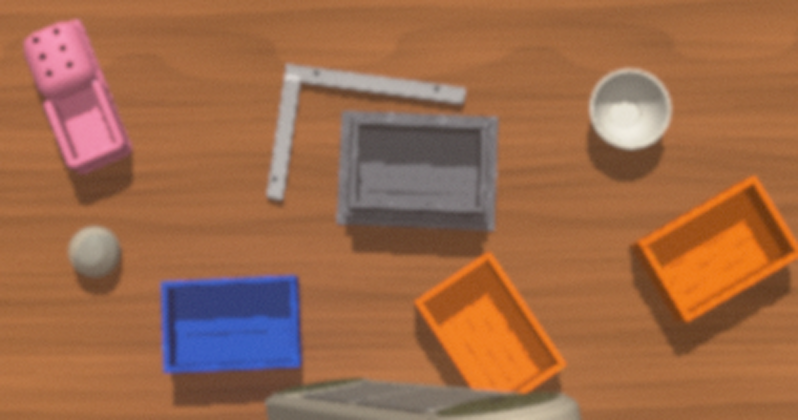

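View pics/top0d.png

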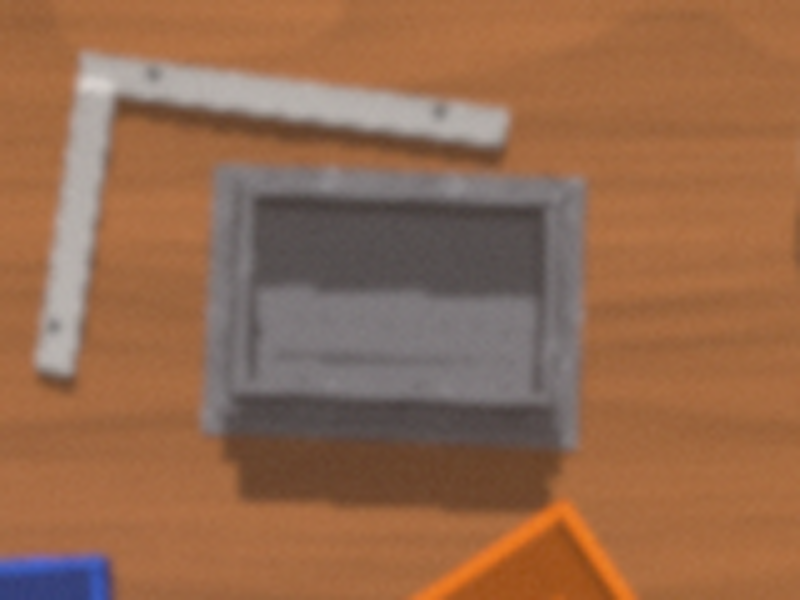

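The view shows the grey pair at crop (400,305), right of and below the L guide (corner about (95,75)). Blue and orange look-alikes are below, the bowl to the right, the clog and paperweight to the left. Next I fit both poses from these outline corners.

```bash
cat >> h.py <<'E'
def rigid(A,B):
    A=np.array(A,float);B=np.array(B,float);a=A.mean(0);b=B.mean(0)
    H=(A-a).T@(B-b); th=np.arctan2(H[0,1]-H[1,0],H[0,0]+H[1,1])
    R=np.array([[np.cos(th),-np.sin(th)],[np.sin(th),np.cos(th)]]); t=b-R@a
    return th,t,B-(A@R.T+t)
E
python3 - <<'E'
from h import *
c=env.camera("top")
f=lambda L:np.array(L,float)/5+[260,130]-0.4
g=onz(c,f([(80,53),(510,105),(503,150),(35,374),(73,380),(115,97)]),12.5)
G=[(14,14),(14,-240),(-8,-240),(-176,14),(-176,-8),(-8,-8)]
th,t,r=rigid(G,g);print("guide",th,t,r.round(1).tolist())
p=onz(c,f([(213,165),(585,180),(577,450),(204,432)]),5)
T=[(80,110),(80,-110),(-80,-110),(-80,110)]
t2,c2,r2=rigid(T,p);print("tray",t2,c2,r2.round(1).tolist())
R=np.array([[np.cos(th),-np.sin(th)],[np.sin(th),np.cos(th)]])
print("tray in guide",t2-th,R.T@(c2-t)); 
print("home centre world",R@[-80,-110]+t)
# overlay
im=cv2.resize(c["frame"][130:250,260:420],None,fx=5,fy=5,interpolation=cv2.INTER_CUBIC)
def draw(P,th,t,z,col):
    Rr=np.array([[np.cos(th),-np.sin(th)],[np.sin(th),np.cos(th)]])
    W=np.c_[np.array(P,float)@Rr.T+t,np.full(len(P),z)]
    q=((proj(c,W)-[260,130]+.4)*5).astype(int); cv2.polylines(im,[q],True,col,1)
draw([(14,14),(14,-240),(-8,-240),(-8,-8),(-176,-8),(-176,14)],th,t,12.5,(0,255,0))
draw(T,t2,c2,5,(0,0,255)); 
draw([(61,91),(61,-91),(-61,-91),(-61,91)],t2,c2,64,(255,255,0));draw([(70,100),(70,-100),(-70,-100),(-70,100)],t2,c2,30,(255,0,255))
cv2.imwrite("pics/ov.png",im)
E
```

```text
guide -0.14636389290289645 [659.216052    82.62511821] [[1.8, 0.8], [2.8, -1.2], [-2.2, 0.3], [-0.8, 0.9], [-1.4, 0.4], [-0.1, -1.1]]
tray -0.057713968114665545 [523.73479987 -88.05791606] [[-0.3, 0.5], [-0.6, 0.8], [-0.2, 0.3], [1.1, -1.6]]
tray in guide 0.0886499247882309 [-109.13994111 -188.61691633]
home centre world [564.02881269 -14.53140226]
```

View pics/ov.png

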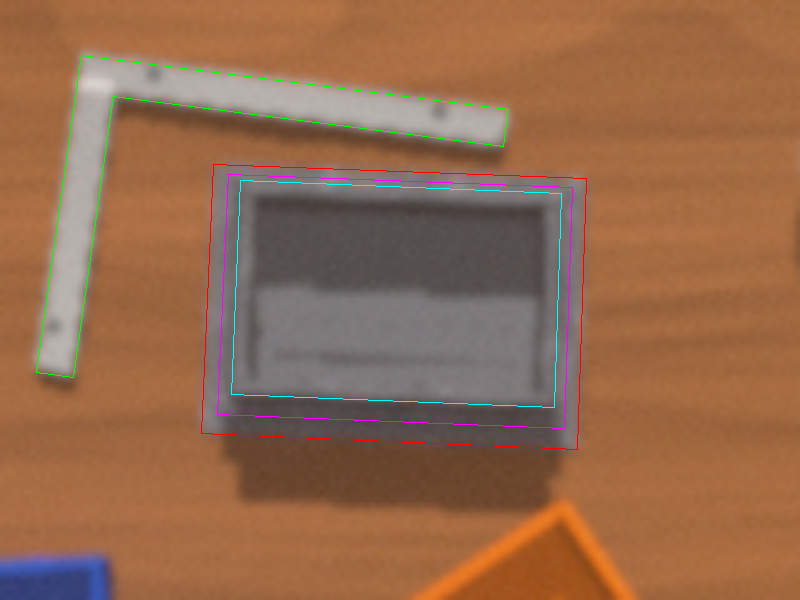

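```bash
cat >> h.py <<'E'
from scipy.spatial.transform import Rotation as Ro
def down(yaw): # tool x at world angle yaw, z down
    return Ro.from_matrix(np.array([[np.cos(yaw),np.sin(yaw),0],[np.sin(yaw),-np.cos(yaw),0],[0,0,-1]]))
def rel(p0,r0,p1,r1):
    return (r0.inv().apply(np.array(p1)-p0)/10).round(2).tolist(),np.degrees((r0.inv()*r1).as_rotvec()).round(1).tolist()
def q2r(q): return Ro.from_quat([q[1],q[2],q[3],q[0]])
E
python3 - <<'E'
from h import *
s=env.get_state(); r0=q2r(s["ee_rot"])
print(rel([161.55,-551.88,231.32],r0,[584.3,-27.5,150],down(1.513)))
print(rel([584.3,-27.5,150],down(1.513),[584.3,-27.5,35],down(1.513)))
E
```

```text
([55.31, -38.45, 8.13], [0.0, 0.0, -70.4])
([0.0, 0.0, 11.5], [0.0, 0.0, 0.0])
```

Request:
move_arm --motion '[55.3,-38.4,8.1,0,0,-70.4,100,55.3,-38.4,8.1,0,0,-70.4,100,55.3,-38.4,8.1,0,0,-70.4,100,55.3,-38.4,8.1,0,0,-70.4,100,55.3,-38.4,8.1,0,0,-70.4,100,55.3,-38.4,8.1,0,0,-70.4,100,55.3,-38.4,8.1,0,0,-70.4,100,55.3,-38.4,8.1,0,0,-70.4,100,55.3,-38.4,8.1,0,0,-70.4,100,55.3,-38.4,8.1,0,0,-70.4,100,55.3,-38.4,8.1,0,0,-70.4,100,55.3,-38.4,8.1,0,0,-70.4,100]' --force 60

```text
time_s: 2.65
eef_pos: [585.8, -24.9, 149.3]
ee_rot: [-0.0, 0.725, 0.688, 0.0]
wrist_force: [-0.1, 0.5, 0.8]
width: 1.002
grasp_force: 0.0
```

```bash
python3 - <<'E'
from h import *
c=env.camera("wrist");im=c["frame"].copy()
def draw(P,th,t,z,col):
    Rr=np.array([[np.cos(th),-np.sin(th)],[np.sin(th),np.cos(th)]])
    W=np.c_[np.array(P,float)@Rr.T+t,np.full(len(P),z)]
    cv2.polylines(im,[proj(c,W).astype(int)],True,col,1)
T=-.0577;C=np.array([523.7,-88.1])
draw([(61,91),(61,-91),(-61,-91),(-61,91)],T,C,64,(255,255,0))
draw([(80,110),(80,-110),(-80,-110),(-80,110)],T,C,5,(0,0,255))
draw([(14,14),(14,-240),(-8,-240),(-8,-8),(-176,-8),(-176,14)],-.1464,np.array([659.2,82.6]),12.5,(0,255,0))
cv2.imwrite("pics/w1.png",im); print(env.get_state()["eef_pos"])
E
```

```text
[584.72681318 -26.42482182 149.57094182]
```

View pics/w1.png

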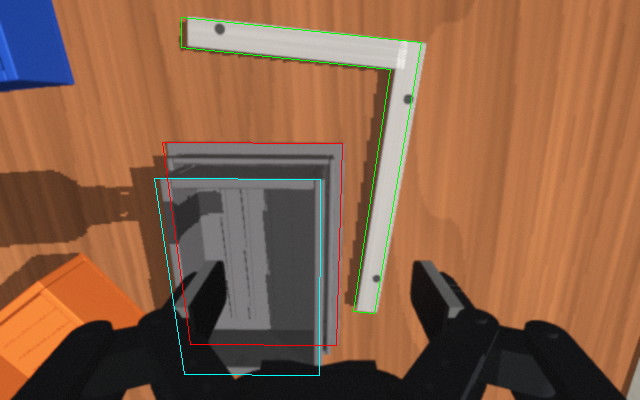

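The overlay agrees within about 3 mm. The top tray's +x wall (column 322) lies midway between the fingertips (columns 215 and 420), so I'll descend and grip.

Request:
move_arm --motion '[0,0,5,0,0,0,100,0,0,9,0,0,0,100,0,0,11,0,0,0,100,0,0,11.5,0,0,0,100,0,0,11.5,0,0,0,60,0,0,11.5,0,0,0,20,0,0,11.5,0,0,0,0,0,0,11.5,0,0,0,0,0,0,11.5,0,0,0,0,0,0,11.5,0,0,0,0,0,0,11.5,0,0,0,0]' --force 70

```text
time_s: 4.08
eef_pos: [585.4, -28.0, 36.0]
ee_rot: [0.001, 0.727, 0.687, 0.001]
wrist_force: [2.4, 0.2, 5.3]
width: 0.082
grasp_force: 69.1
```

```bash
cat >> h.py <<'E'
GT=-.1464;GP=np.array([659.2,82.6])
rot=lambda a:np.array([[np.cos(a),-np.sin(a)],[np.sin(a),np.cos(a)]])
def tool(x,y,z=35,dth=0.): # tool pose for tray at guide coords
    p=GP+rot(GT)@[x,y]+rot(GT+dth)@[57,64]
    return np.r_[p,z],down(GT+dth+np.pi/2)
E
python3 - <<'E'
from h import *
a=[584.3,-27.5,35],down(1.513)
b=tool(-86,-118);print(b[0],rel(*a,*b))
print(rel(*b,*tool(-76,-118)),rel(*b,*tool(-76,-106)))
E
```

```text
[622.63283306  33.40810735  35.        ] ([6.3, 3.48, 0.0], [0.0, 0.0, 5.1])
([0.0, 1.0, 0.0], [0.0, 0.0, 0.0]) ([1.2, 1.0, 0.0], [0.0, 0.0, 0.0])
```

Request:
move_arm --motion '[0.6,0.3,0,0,0,0.5,0,1.6,0.9,0,0,0,1.3,0,2.6,1.4,0,0,0,2.1,0,3.6,2,0,0,0,2.9,0,4.6,2.5,0,0,0,3.7,0,5.5,3,0,0,0,4.5,0,6.1,3.4,0,0,0,5.1,0,6.3,3.5,0,0,0,5.1,0,6.3,3.5,0,0,0,5.1,0]'

```text
time_s: 5.2
eef_pos: [621.2, 30.2, 36.0]
ee_rot: [0.001, 0.757, 0.653, -0.003]
wrist_force: [-5.4, -9.2, 11.6]
width: 0.08
grasp_force: 70.2
```

Request:
move_arm --motion '[0,0.3,0,0,0,0,0,0,0.5,0,0,0,0,0,0,0.7,0,0,0,0,0,0,0.8,0,0,0,0,0,0,0.8,0,0,0,0,0]'

```text
time_s: 5.82
eef_pos: [622.9, 30.0, 36.0]
ee_rot: [-0.003, 0.757, 0.653, -0.007]
wrist_force: [-20.7, -5.9, 25.2]
width: 0.08
grasp_force: 72.3
```

```bash
cat >> h.py <<'E'
def overlay(cam,name,x,y,dth,fx=5,half=(80,60)):
    c=env.camera(cam);im0=c["frame"]
    ctr=proj(c,[*(GP+rot(GT)@[-90,-120]),0])[0].astype(int);o=ctr-half
    im=cv2.resize(im0[o[1]:o[1]+2*half[1],o[0]:o[0]+2*half[0]],None,fx=fx,fy=fx,interpolation=cv2.INTER_CUBIC)
    def draw(P,th,t,z,col):
        W=np.c_[np.array(P,float)@rot(th).T+t,np.full(len(P),z)]
        cv2.polylines(im,[((proj(c,W)-o+.4)*fx).astype(int)],True,col,1)
    B=lambda a,b:[(a,b),(a,-b),(-a,-b),(-a,b)]
    C=GP+rot(GT)@[x,y]
    draw([(14,14),(14,-240),(-8,-240),(-8,-8),(-176,-8),(-176,14)],GT,GP,12.5,(0,255,0))
    draw(B(80,110),GT+dth,C,5,(0,0,255));draw(B(70,100),GT+dth,C,30,(255,0,255))
    cv2.imwrite("pics/"+name,im)
E
python3 - <<'E'
from h import *
p=env.get_state()["eef_pos"][:2]
print(rot(GT).T@(p-GP)-[57,64])
overlay("top","t2.png",-80,-120,0)
E
```

```text
[ -85.20372656 -121.3046373 ]
```

View pics/t2.png

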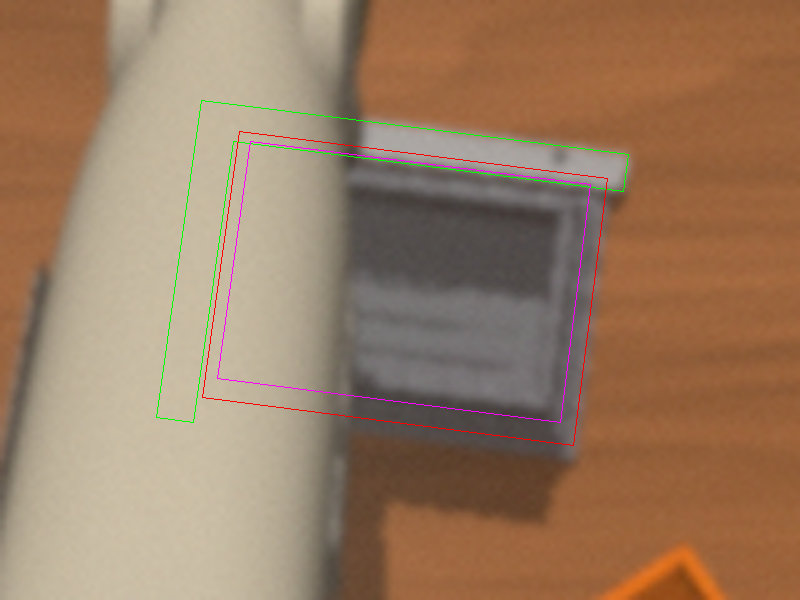

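The tray is parallel to the rail but about 8 mm short. The 25 N of down-press accounts for the drag through friction, so I'll relieve z first.

Request:
move_arm --motion '[0,0,-0.2,0,0,0,0,0,0,-0.2,0,0,0,0,0,0,-0.2,0,0,0,0]'

```text
time_s: 6.25
eef_pos: [627.3, 31.3, 36.1]
ee_rot: [-0.002, 0.757, 0.653, -0.003]
wrist_force: [-8.1, -2.7, 5.8]
width: 0.082
grasp_force: 69.5
```

Request:
move_arm --motion '[0,0.2,0,0,0,0,0,0,0.4,-0.05,0,0,0,0,0,0.6,-0.1,0,0,0,0,0,0.6,-0.1,0,0,0,0,0,0.6,-0.1,0,0,0,0]'

```text
time_s: 6.88
eef_pos: [633.3, 31.2, 36.1]
ee_rot: [-0.003, 0.757, 0.653, -0.003]
wrist_force: [-7.1, -0.4, -1.1]
width: 0.08
grasp_force: 68.8
```

Request:
move_arm --motion '[0,0.2,0,0,0,0,0,0,0.4,0,0,0,0,0,0,0.5,0,0,0,0,0,0,0.5,0,0,0,0,0]'

```text
time_s: 7.38
eef_pos: [634.9, 31.0, 36.1]
ee_rot: [-0.005, 0.757, 0.653, -0.005]
wrist_force: [-15.7, 0.2, 6.3]
width: 0.077
grasp_force: 70.2
```

Request:
move_arm --motion '[0.2,-0.3,-0.05,0,0,0,0,0.4,-0.3,-0.05,0,0,0,0,0.6,-0.3,-0.05,0,0,0,0,0.8,-0.3,-0.05,0,0,0,0,1.0,-0.3,-0.05,0,0,0,0,1.2,-0.3,-0.05,0,0,0,0,1.4,-0.3,-0.05,0,0,0,0,1.4,-0.3,-0.05,0,0,0,0]'

```text
time_s: 8.38
eef_pos: [635.6, 42.1, 36.2]
ee_rot: [-0.002, 0.758, 0.653, -0.006]
wrist_force: [-12.0, -8.9, 0.7]
width: 0.079
grasp_force: 68.8
```

Request:
move_arm --motion '[0.2,0,0,0,0,0,0,0.4,0,0,0,0,0,0,0.6,0,0,0,0,0,0,0.8,0,0,0,0,0,0,0.8,0,0,0,0,0,0]'

```text
time_s: 9.0
eef_pos: [635.9, 44.0, 36.5]
ee_rot: [0.002, 0.759, 0.651, -0.01]
wrist_force: [-15.2, -26.0, 3.7]
width: 0.084
grasp_force: 69.3
```

```bash
python3 - <<'E'
from h import *
p=env.get_state()["eef_pos"][:2]
print(rot(GT).T@(p-GP)-[57,64])
overlay("top","t3.png",-80,-110,0)
E
```

```text
[ -74.43914757 -105.62882303]
```

View pics/t3.png

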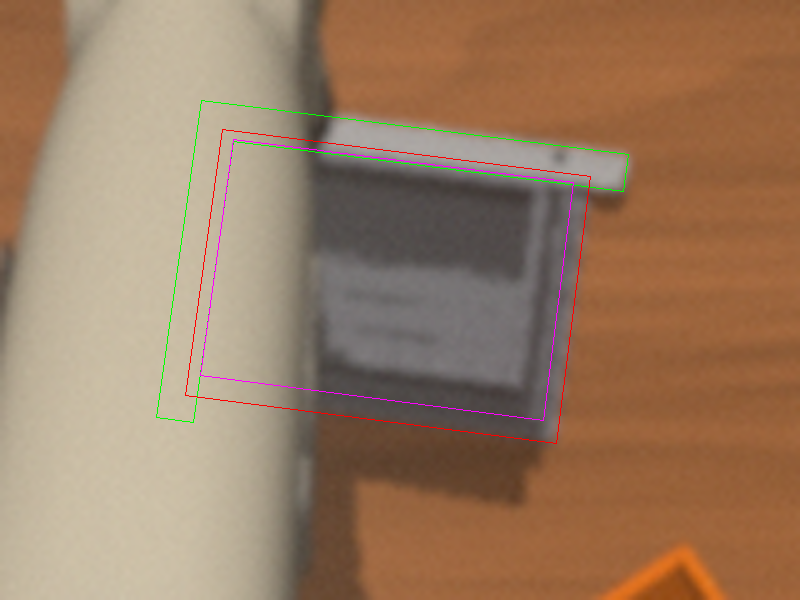

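Request:
move_arm --motion '[-0.3,-0.15,0,0,0,0,0,-0.5,-0.2,0,0,0,0,0,-0.5,-0.2,0,0,0,0,0]' --force 110

```text
time_s: 9.43
eef_pos: [635.5, 43.9, 36.5]
ee_rot: [-0.0, 0.758, 0.652, -0.005]
wrist_force: [-8.8, -10.3, -2.0]
width: 0.071
grasp_force: 107.6
```

```bash
python3 - <<'E'
from h import *
s=env.get_state(); p=s["eef_pos"]; print(p,s["wrist_force"],s["grasp_force"])
overlay("side","s3.png",-80,-110,0)
# peel rows
Tr=np.array([[0,1,0],[1,0,0],[0,0,-1.]]) # guide<->tool
piv=np.array([-120.6,-156.4,-28])
d=np.array([122,182,0])/np.hypot(122,182); w=np.cross(d,[0,0,1])
for a in (1,2,3,4.5,6,7.5,9,10.5,12,13.5,15):
    Rr=Ro.from_rotvec(np.radians(a)*w); sh=piv+Rr.apply(-piv)
    print(a,(Tr@sh/10).round(2).tolist(),(Tr@(a*w)).round(2).tolist())
E
```

```text
[635.51579759  43.8858338   36.49126582] [ -8.76429585 -10.33873814  -2.03991904] 107.56211400032043
1 [-0.04, -0.03, -0.34] [-0.56, 0.83, 0.0]
2 [-0.09, -0.06, -0.69] [-1.11, 1.66, 0.0]
3 [-0.14, -0.1, -1.03] [-1.67, 2.49, 0.0]
4.5 [-0.23, -0.16, -1.54] [-2.51, 3.74, 0.0]
6 [-0.33, -0.22, -2.04] [-3.34, 4.98, 0.0]
7.5 [-0.44, -0.3, -2.55] [-4.18, 6.23, 0.0]
9 [-0.57, -0.38, -3.05] [-5.01, 7.48, 0.0]
10.5 [-0.7, -0.47, -3.54] [-5.85, 8.72, 0.0]
12 [-0.84, -0.56, -4.04] [-6.68, 9.97, 0.0]
13.5 [-1.0, -0.67, -4.52] [-7.52, 11.21, 0.0]
15 [-1.16, -0.78, -5.0] [-8.35, 12.46, 0.0]
```

View pics/s3.png

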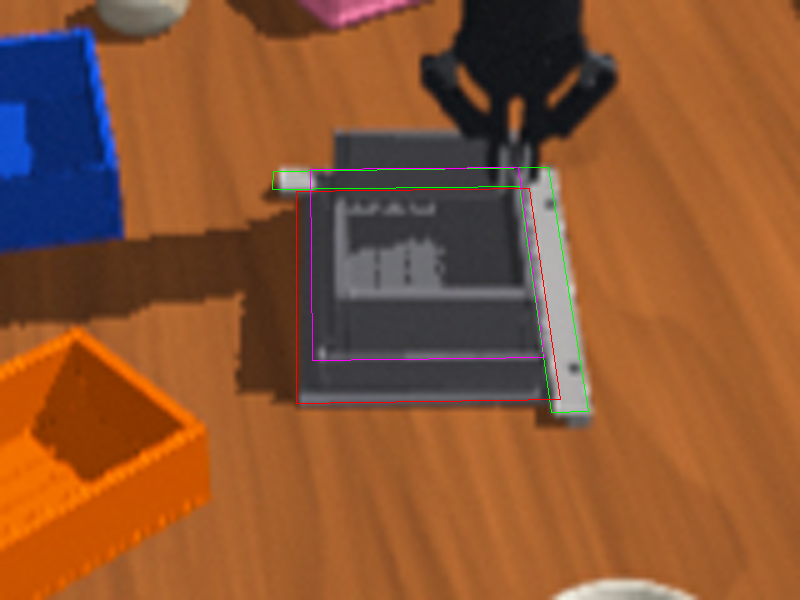

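The side view agrees with home: foot corner at (298,400), under the far rail's lip at column 545 and the side rail's lip at row 185. Now I start peeling.

Request:
move_arm --motion '[-0.04,-0.03,-0.34,-0.6,0.8,0,0,-0.09,-0.06,-0.69,-1.1,1.7,0,0,-0.14,-0.1,-1.03,-1.7,2.5,0,0,-0.23,-0.16,-1.54,-2.5,3.7,0,0,-0.23,-0.16,-1.54,-2.5,3.7,0,0]'

```text
time_s: 10.1
eef_pos: [633.1, 42.4, 50.6]
ee_rot: [-0.006, 0.757, 0.652, 0.033]
wrist_force: [-6.5, -9.5, -7.9]
width: 0.074
grasp_force: 108.5
```

```bash
python3 - <<'E'
from h import *
s=env.get_state();print(s["eef_pos"],s["wrist_force"],s["moment"],s["grasp_force"])
r=down(GT+np.pi/2); print(np.degrees((r.inv()*q2r(s["ee_rot"])).as_rotvec()))
overlay("side","s4.png",-80,-110,0)
E
```

```text
[633.10535912  42.39230725  50.56580847] [-6.49872996 -9.51744743 -7.86817069] [-2.07653823  1.26900528 -0.16334579] 108.48546981811523
[-2.02170236  3.3086461   0.16865937]
```

View pics/s4.png

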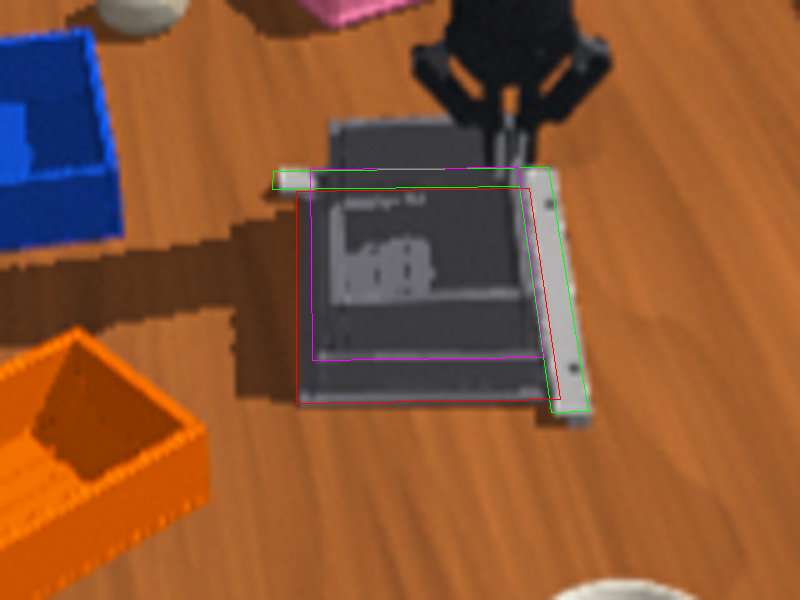

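Request:
move_arm --motion '[-0.04,-0.03,-0.34,-0.6,0.8,0,0,-0.09,-0.06,-0.69,-1.1,1.7,0,0,-0.14,-0.1,-1.03,-1.7,2.5,0,0,-0.23,-0.16,-1.54,-2.5,3.7,0,0,-0.33,-0.22,-2.04,-3.3,5,0,0,-0.44,-0.3,-2.55,-4.2,6.2,0,0,-0.44,-0.3,-2.55,-4.2,6.2,0,0]'

```text
time_s: 11.02
eef_pos: [632.1, 40.2, 79.4]
ee_rot: [-0.012, 0.753, 0.65, 0.104]
wrist_force: [-2.0, 0.6, -2.7]
width: 0.069
grasp_force: 109.1
```

```bash
python3 - <<'E'
from h import *
s=env.get_state();print(s["eef_pos"],s["wrist_force"],s["moment"],s["grasp_force"],s["joint_pos"].round(2))
r=down(GT+np.pi/2); print(np.degrees((r.inv()*q2r(s["ee_rot"])).as_rotvec()))
overlay("side","s5.png",-80,-110,0)
# commanded pose: world
c0=tool(-72,-101,38.5);Tr=np.array([[0,1,0],[1,0,0],[0,0,-1.]])
sh=np.array([-.84,-.56,-4.04])*10; r1=c0[1]*Ro.from_rotvec(np.radians([-6.68,9.97,0])); p1=c0[0]+c0[1].apply(sh)
print(p1)
# lift up+level: first straight up world, away from the guide slightly, then level
for dz,f in((40,1),(90,1),(140,.6),(170,.3),(180,0)):
    print(rel(p1,r1,p1+[0,0,dz],c0[1]*Ro.from_rotvec(f*np.radians([-6.68,9.97,0]))))
E
```

```text
[632.0578715   40.20142217  79.44000264] [-2.04580746  0.5740482  -2.71769541] [ 0.02127557  0.72084717 -0.30057947] 109.13540124893188 [-0.15  0.41 -0.23  0.82  0.17  1.58]
[-6.70812429  9.92557723  0.02959757]
[632.19752262  40.69073831  78.9       ]
([0.69, 0.46, -3.91], [0.0, 0.0, 0.0])
([1.55, 1.04, -8.8], [0.0, 0.0, 0.0])
([2.42, 1.62, -13.69], [2.7, -4.0, -0.0])
([2.94, 1.97, -16.63], [4.7, -7.0, 0.0])
([3.11, 2.08, -17.61], [6.7, -10.0, 0.0])
```

View pics/s5.png

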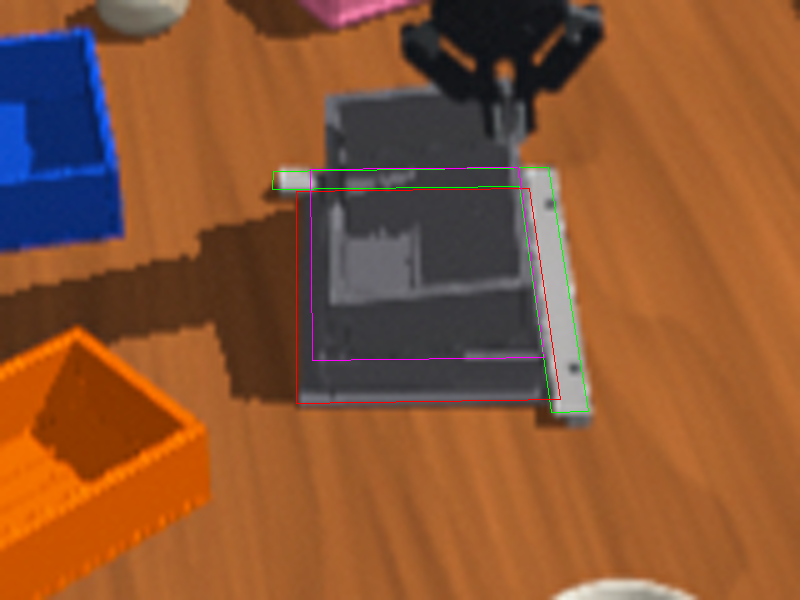

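Request:
move_arm --motion '[0.69,0.46,-3.91,0,0,0,0,1.55,1.04,-8.8,0,0,0,0,2.0,1.3,-11.2,1,-1.5,0,0,2.42,1.62,-13.7,2.7,-4,0,0,2.8,1.85,-15.6,4,-6,0,0,3,2,-16.8,5.5,-8.2,0,0,3.1,2.1,-17.6,6.7,-10,0,0,3.1,2.1,-17.6,6.7,-10,0,0,3.1,2.1,-17.6,6.7,-10,0,0]'

```text
time_s: 12.2
eef_pos: [632.9, 40.6, 258.9]
ee_rot: [0.001, 0.757, 0.654, -0.0]
wrist_force: [0.3, -0.5, -3.0]
width: 0.071
grasp_force: 109.2
```

```bash
python3 - <<'E'
from h import *
s=env.get_state();print(s["eef_pos"],s["wrist_force"],s["moment"],s["grasp_force"],abs(s["dq"]).max())
r=down(GT+np.pi/2); print(np.degrees((r.inv()*q2r(s["ee_rot"])).as_rotvec()))
overlay("side","s6.png",-80,-110,0,fx=4,half=(90,75))
E
```

```text
[632.93361005  40.62582653 258.91663782] [ 0.31351351 -0.54717551 -3.02957332] [ 0.14612342 -0.13609679 -0.04642162] 109.17913556098938 0.014914331888078464
[-0.05831349 -0.07379661 -0.03041059]
```

View pics/s6.png

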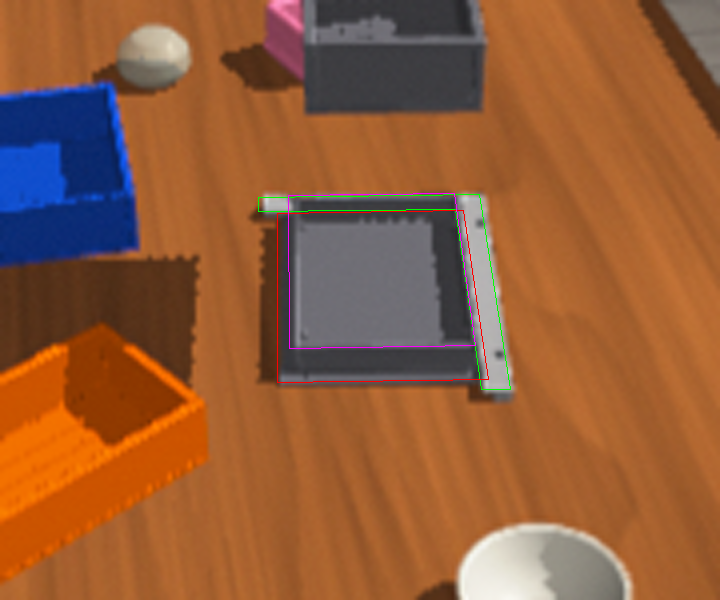

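The lower tray sits flat and home at (375,290), and the top tray hangs level above it at (395,60) in the gripper. The arm is still, so I'm handing in.

```bash
python3 -c "
from station import env
print(env.close_job())"
```

```text
the job is handed in; nothing more can be done
None
```

The job is handed in: the lower tray sits flat in the guide's corner against both rails, the top tray was peeled off stop corner first, and it is held still and level with its middle roughly 25 cm above the bench; no verdict came back.

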